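Index the clamped cylinder head to the fifth click

ROBOT

A 6-joint arm with a two-finger parallel gripper is mounted at the origin on the work surface. World frame = base frame: x ahead of the robot, y to its left, z up, the work surface at z = 0. Lengths are in mm, angles in rad, forces in N, time in s.
With the tool pointing down it reaches from about 325 to 875 mm from the base axis. Payload 4.4 kg.
Tool frame: the origin (TCP) lies on the centre line of the jaws, within the pads' length; the fingertips stand ahead of it and the grasp point (between the pads) lies 6 mm ahead of it (ctrl.tcp_to_tips is the z of the fingertips in the tool frame, in mm); z points along the fingers, y is the direction in which the jaws open and shut (so a half turn about z gives the same grasp; the last joint's range is limited). The gripper opens to 85 mm and grips with 20 to 120 N. Pads are 22 mm wide; open, the fingers measure 114 mm over their backs; the gripper's body (76 mm by 85 mm) begins 54 mm behind the grasp point. The pads swing forward as they close: fully open they stand 13 mm farther back than shut.
Start: joints at [-1.444, 0.207, 1.542, -0, 1.393, -0.15], TCP at [157.676, -552.961, 256.282] pointing down, gripper open.
Joint ranges: [-2.73, 2.73], [-0.86, 2.22], [0.23, 2.46], [-1.11, 4.25], [0.08, 2.63], [-2.82, 2.82]. Speed limits (rad/s): [2.79, 2.79, 3.14, 3.14, 3.14, 3.14].

INTERFACE

Orientations are given as a 3x3 rotation matrix whose columns are the frame's x, y, z axes.
In Python, from plant import ctrl, sensors, optics gives the robot as it stands. Calls block until the motion is done:
- ctrl.move_ptp(position, orientation): joint-space move of the TCP to a pose.
- ctrl.move_l(position, rot=None, vel=150, threshold=None): straight line of the TCP; rot=None keeps the orientation; vel is the mean speed in mm/s. With threshold (N) it stops when the force on the tool has changed by that much, and returns True; else False.
- ctrl.set_joints(angles): joint-space move.
- ctrl.gripper_to(opening, force=None): finger opening in mm; force is the grip in N (None keeps the last); returns when the fingers have stopped.
- ctrl.hold(seconds).
- ctrl.solve_ik(position, orientation): joint angles nearest the present ones, or None.
- sensors.read_state(): the state.
- optics.grab_frame(name): name is "side" or "top" or "wrist"; returns (picture, depth): 400x640x3 uint8, red, green, blue; 400x640 float32, mm along the optical axis (not along the pixel's ray), 0 where there is no reading.
- optics.camera_params(name): a dict with "mtx" (3x3 intrinsics, pixels), "k1" (the pictures are not rectified: a ray, as slopes to the right and down, at radius r is drawn at 1 + k1 r^2 times it, then the intrinsics apply), "R" (3x3) and "t" (3): a world point X has camera coordinates R X + t; the wrist camera has in their place "T_tool_cam" (4x4, takes a point from camera to tool coordinates, whose origin is the TCP and whose axes are the flange's). Camera axes: x right, y down, z forward; pixel columns grow to the right and rows downward; lengths in mm; the calibration is good to about 2 mm. A picture is of the moment at which its call begins: read the wrist's pose just before it. camera_params takes no time and is no camera call.
A pose or a line that the arm cannot do raises ctrl.MotionError and nothing moves.
- ctrl.finish_job(): hands the job in, once; it reports no verdict.
The state is a dict: "t": time; "q": joint angles; "qvel": joint speeds; "tau": joint torques, N m; "eef_pos": TCP position; "eef_rot": TCP orientation; "force": force on the tool from outside, world axes, zero at the start; "wrist_torque": the same for the moment, N m; "grip_width": finger opening in mm.
Only numpy, scipy, OpenCV 4.12 (cv2) and the standard library are available. Lean on these libraries where they do the work, as an engineer would, in place of code of your own. Each camera call takes 0.05 s, during which the arm holds its last target. There are 200 camera calls.

TASK

Two clicking swivel bases stand on the mower bench; one carries the clamped aluminium cylinder head, the other an empty pine block. Turn the one with the cylinder head by its upright handle post, click by click, until its handle arm stands over the fifth mark, counting the mark next to the little stop pin as the first, and leave it clicked in there. Do not turn the empty one.

Things in the scene. Friction and masses are not known exactly. Their poses are not given: they have to be found in the camera images.
- head_base: Round steel base (diameter 210, 12 thick, mm) under the swivel with the cylinder head. Origin on the swivel axis at bench height, z up. Six raised radial marks on its rim, facing the robot: seen from above mark k (1 to 6) lies at 105+30*(k-1) degrees counter-clockwise from its x axis, the fifth at 225. The stop pin (diameter 10, top at 36) is at 84 degrees, next to mark 1. Its place varies.
- head_rotor (a joint): Turn of the swivel with the head, rad, counter-clockwise from above: 0 with the arm over mark 1, +pi/6 (30 degrees) per mark, 2.094 at mark 5, end stop just past mark 6. Starts at mark 1, 2 or 3. A spring drops it into the nearest click when let go; leaving a click takes about 5 N at the post, along its arc. Plate, arm, block, clamp and head turn together, all under 120 mm high.
- head_post (a point): Centre of the top of the upright steel handle post of that swivel: round, diameter 22, top 120 above the bench, free for gripping over its upper 75. It stands 120 from the swivel axis at the end of a 16 wide arm (top at 42) and moves on a circle. Head and block keep within 65 of the axis on its side; the clamp's handle reaches 111 on the opposite side. All in mm.
- spare_post (a point): Centre of the top end of the same handle post on the other swivel, which has the empty pine block and an open clamp. To be left where it is.

How it is judged (in metres and radians):
At the end, for the whole second after the job is handed in: The swivel with the cylinder head rests clicked in at its fifth mark (handle arm within 10 degrees of it), not moving; the other swivel's post is within 45 mm of where it began (not a click away) (value of joint head_rotor between 1.919 and 2.269 rad and velocity of joint head_rotor between -0.05 and 0.05 rad/s and distance of spare_post from where it was at the start of the episode below 0.045 m); the robot touches nothing.
It fails at once if the empty swivel is turned out of its click (its post moved more than 45 mm) (distance of spare_post from where it was at the start of the episode above 0.045 m).
It also fails if it takes over 38 s, if anything falls off the work surface, if the arm or the gripper's body presses on something with over 40 N, if the wrist force passes 120 N, or if a joint passes its speed limit or range.

## Working session

There is one attempt and no reset: what is moved stays moved. The work goes in short steps, each a Python script; the robot and the scene stay as the last script left them, time stands still between calls to the robot, and variables do not carry over. Pictures are saved under pics/ and viewed, about 8 in all and at most 12, crops included, and the job is handed in when it is done.

```bash
ls; mkdir -p pics; python3 - <<'E'
from plant import ctrl, sensors, optics
import cv2, numpy as np
for n in ("top","side"):
    im,d=optics.grab_frame(n); cv2.imwrite(f"pics/{n}0.png",im[:,:,::-1]); np.save(f"pics/{n}0.npy",d)
    p=optics.camera_params(n); print(n,p, d[200,320])
print(sensors.read_state()["t"], ctrl.tcp_to_tips)
E
```

```text
pics
top {'mtx': array([[497.1475361 ,   0.        , 321.07115916],
       [  0.        , 497.1475361 , 194.16576665],
       [  0.        ,   0.        ,   1.        ]]), 'k1': -0.0822246171993845, 'R': array([[-3.53394103e-04, -9.99811870e-01, -1.93933157e-02],
       [-9.81069947e-01,  4.10222085e-03, -1.93610253e-01],
       [ 1.93653385e-01,  1.89577785e-02, -9.80886828e-01]]), 't': array([ 66.67279939, 559.6423492 , 997.08392603])} 1107.0363
side {'mtx': array([[374.55737766,   0.        , 316.96352679],
       [  0.        , 374.55737766, 205.58669631],
       [  0.        ,   0.        ,   1.        ]]), 'k1': -0.06426380353588716, 'R': array([[-0.97802894, -0.20738159, -0.0212667 ],
       [-0.11266398,  0.61163614, -0.78307603],
       [ 0.17540304, -0.76347502, -0.62156228]]), 't': array([548.43375763, 111.71205377, 754.08734786])} 929.8438
0.1 25.0
```

View pics/top0.png

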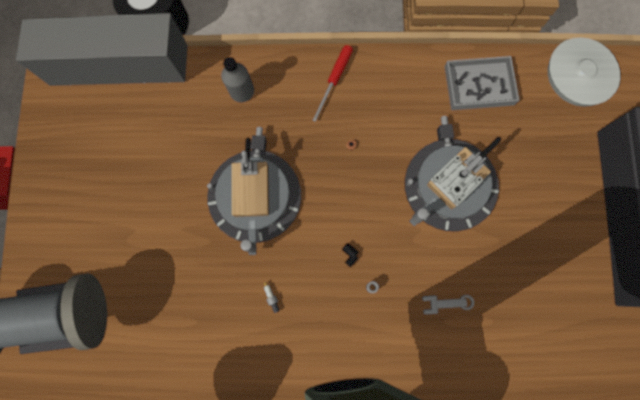

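View pics/side0.png

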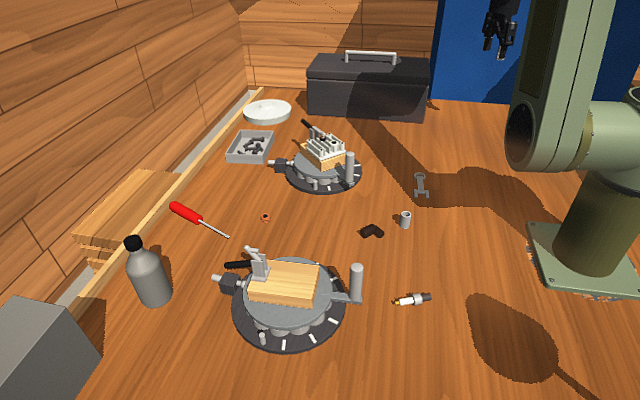

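The top view shows the cylinder head's swivel at about (452,185), with its post at (422,214). The empty one is at (253,195), with its post at (248,246). Next I'll make a metric crop of the head base on the z=12 plane.

```bash
cat > h.py <<'E'
from plant import ctrl, sensors, optics
import cv2, numpy as np
def dist(p): return np.array([p["k1"],0,0,0,0])
def ray_plane(p,uv,z):
    xy=cv2.undistortPoints(np.float64(uv).reshape(-1,1,2),p["mtx"],dist(p)).reshape(-1,2)
    d=np.c_[xy,np.ones(len(xy))]@p["R"]; c=-p["R"].T@p["t"]
    return c+d*((z-c[2])/d[:,2])[:,None]
def proj(p,X):
    return cv2.projectPoints(np.float64(X).reshape(-1,1,3),cv2.Rodrigues(p["R"])[0],p["t"],p["mtx"],dist(p))[0].reshape(-1,2)
def ortho(im,p,c,z,half=150,s=2):   # map of plane z: up=+x, left=+y
    n=int(2*half*s); r,cc=np.mgrid[0:n,0:n]
    X=np.stack([c[0]+half-r/s,c[1]+half-cc/s,np.full(r.shape,z)],-1)
    m=proj(p,X).reshape(n,n,2).astype(np.float32)
    return cv2.remap(im,m[...,0],m[...,1],cv2.INTER_CUBIC)
E
python3 - <<'E'
from h import *
im=cv2.imread("pics/top0.png"); d=np.load("pics/top0.npy"); p=optics.camera_params("top")
c=ray_plane(p,[(452,185)],12)[0]; print(c, ray_plane(p,[(422,214)],120), ray_plane(p,[(248,246)],120), ray_plane(p,[(253,197)],12))
cv2.imwrite("pics/orthoH.png",ortho(im,p,c,12))
E
```

```text
[ 587.83264491 -223.84583202   12.        ] [[ 506.4109331  -134.48216528  120.        ]] [[444.3302199  207.08684547 120.        ]] [[562.58711102 216.90832408  12.        ]]
```

View pics/orthoH.png

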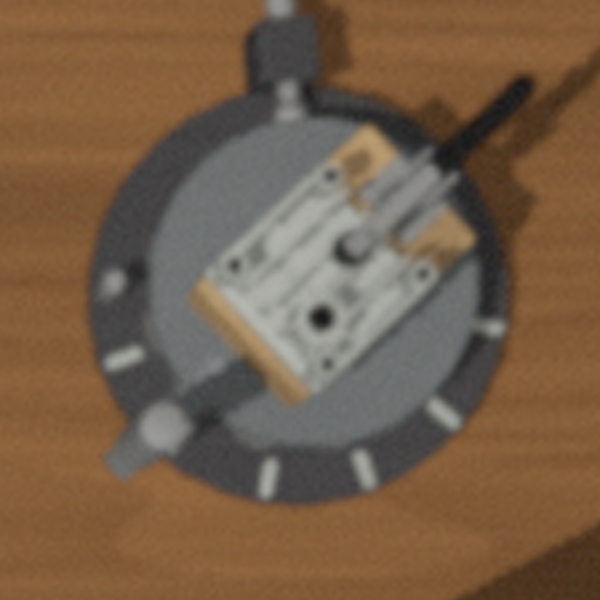

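The marks sit at about (124,357) for mark 1, (268,477) for 3, (365,470) for 4, (443,414) for 5 and (488,327) for 6. The stop pin is at (112,280) and the arm covers mark 2. Next I'll fit the axis and yaw from the marks, check against the post in both views, and check that the path is reachable.

```bash
cat >> h.py <<'E'
def tool(phi,flip):  # pointing down, jaw axis y tangential to arc at phi
    y=np.array([-np.sin(phi),np.cos(phi),0])*flip; z=np.array([0,0,-1.]); return np.c_[np.cross(y,z),y,z]
E
python3 - <<'E'
from h import *
p=optics.camera_params("top"); ps=optics.camera_params("side")
c=ray_plane(p,[(452,185)],12)[0]
px=np.array([(124,357),(268,477),(365,470),(443,414),(488,327)]); k=np.array([1,3,4,5,6])
X=np.c_[c[0]+150-px[:,1]/2, c[1]+150-px[:,0]/2]
a=np.radians(105+30*(k-1)); A=np.r_[np.c_[np.ones(5),np.zeros(5),np.cos(a),-np.sin(a)],np.c_[np.zeros(5),np.ones(5),np.sin(a),np.cos(a)]]
b=np.r_[X[:,0],X[:,1]]; s=np.linalg.lstsq(A,b,rcond=None)[0]; print("res",(A@s-b).round(1))
yaw=np.arctan2(s[3],s[2]); print("axis",s[:2],"r",np.hypot(s[2],s[3]),"yaw",np.degrees(yaw))
def post(phi): return np.array([s[0]+120*np.cos(phi),s[1]+120*np.sin(phi),120])
phi=yaw+np.radians(135); P=post(phi); print("post2",P,"px top",proj(p,P),"side",proj(ps,P))
np.save("fit.npy",[s[0],s[1],yaw])
for f in (1,-1):
    for g in np.radians([0,30,60,90]):
        Q=post(phi+g); Q[2]=101; q=ctrl.solve_ik(Q,tool(phi+g,f)); print(f,None if q is None else np.round(q,2))
E
```

```text
res [ 0.4 -0.4  0.1 -0.3  0.2 -0.2  0.1  0.1 -0.9  0.8]
axis [ 591.38835256 -224.54792269] r 93.9945028004396 yaw 4.687665401594382
post2 [ 499.88486397 -146.91344854  120.        ] px top [[428.42820671 217.25142723]] side [[354.13685297 150.99014738]]
1 [-0.45  0.28  1.81 -0.    1.06  1.82]
1 [-0.57  0.27  1.82 -0.    1.05  1.18]
1 [-0.66  0.33  1.74 -0.    1.07  0.56]
1 [-0.69  0.43  1.6  -0.    1.12  0.01]
-1 [-0.45  0.28  1.81 -0.    1.06 -1.32]
-1 [-0.57  0.27  1.82 -0.    1.05 -1.96]
-1 [-0.66  0.33  1.74 -0.    1.07 -2.58]
-1 None
```

The mark fit is good (residuals under 1 mm, r=94), but my eyeballed post is about 6 px off the prediction. I'll check that on an overlay.

```bash
python3 - <<'E'
from h import *
sx,sy,yaw=np.load("fit.npy"); S=8; out=[]
phi=yaw+np.radians(135); t=np.linspace(0,2*np.pi,40)
for n,(u,v),S in (("top",(427,212),7),("side",(345,165),5)):
    p=optics.camera_params(n); im=cv2.imread(f"pics/{n}0.png"); h=int(200/S)
    print(n,"cam",-p["R"].T@p["t"])
    w=int(390/S/2); cr=cv2.resize(im[v-w:v+w,u-w:u+w],(390,390),interpolation=cv2.INTER_CUBIC); k=390/(2*w)
    def draw(X,col):
        q=((proj(p,X)-[u-w,v-w]+.5)*k).astype(np.int32); cv2.polylines(cr,[q],False,col,1)
    for z,col in ((120,(0,0,255)),(45,(0,255,0))):
        draw(np.c_[sx+120*np.cos(phi)+11*np.cos(t),sy+120*np.sin(phi)+11*np.sin(t),0*t+z],col)
    draw(np.c_[sx+105*np.cos(t),sy+105*np.sin(t),0*t+12],(255,255,0))
    out.append(cr)
cv2.imwrite("pics/ov.png",np.hstack(out))
E
```

```text
top cam [ 355.98317478   45.46198345 1087.67199288]
side cam [416.70079993 621.13479174 567.85465702]
```

View pics/ov.png

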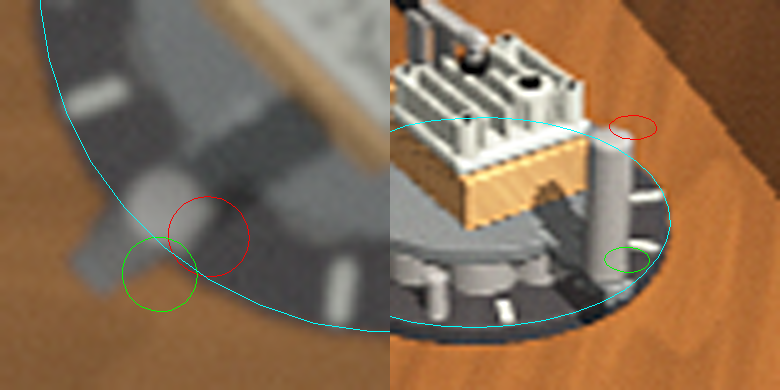

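The rim outline fits, but the post sits about 6° clockwise of the mark 2 direction. I'll check the side ray and take a wrist look from above the post.

```bash
python3 - <<'E'
from h import *
sx,sy,yaw=np.load("fit.npy")
for n,uv in (("top",(423.3,213.4)),("side",(350,153))):
    X=ray_plane(optics.camera_params(n),[uv],120)[0]; v=X[:2]-[sx,sy]; print(n,X,np.hypot(*v),np.degrees(np.arctan2(v[1],v[0])))
phi=np.radians(134.5)
pos=np.array([sx+110*np.cos(phi),sy+110*np.sin(phi),330])
ctrl.move_ptp(pos,tool(phi,1)); ctrl.hold(0.3)
st=sensors.read_state(); im,d=optics.grab_frame("wrist"); cv2.imwrite("pics/w0.png",im[:,:,::-1]); np.save("pics/w0.npy",d)
np.savez("w0.npz",pos=st["eef_pos"],rot=st["eef_rot"]); print(st["t"],st["eef_pos"],optics.camera_params("wrist"))
E
```

```text
top [ 507.59331788 -137.0948512   120.        ] 121.11832045845092 133.77628894152718
side [ 508.16606298 -136.03477945  120.        ] 121.49290518036058 133.23538028806294
2.3667 [ 514.17376605 -146.56282829  329.89609231] {'mtx': array([[293.23966076,   0.        , 314.85199166],
       [  0.        , 293.23966076, 196.41735691],
       [  0.        ,   0.        ,   1.        ]]), 'k1': -0.04400359737479525, 'T_tool_cam': array([[-6.87242901e-05, -9.49107828e-01, -3.14951309e-01,
         8.21432038e+01],
       [ 9.99999731e-01, -2.95434793e-04,  6.72088659e-04,
         4.16376670e-01],
       [-7.30932182e-04, -3.14951178e-01,  9.49107592e-01,
        -1.18516069e+02],
       [ 0.00000000e+00,  0.00000000e+00,  0.00000000e+00,
         1.00000000e+00]])}
```

View pics/w0.png

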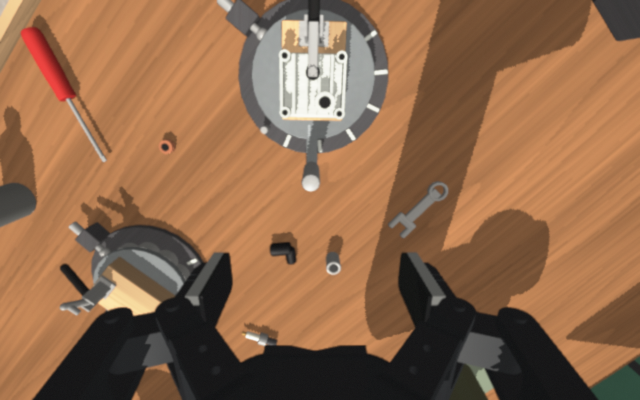

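All three views agree: the post is at about (508,−136.5), 6° short of mark 2. Mark 2 shows just beside the arm at (320,146) in the wrist picture. So it starts at click 2 with a small offset. Now grip it and turn it to mark 5.

```bash
python3 - <<'E'
from h import *
sx,sy,yaw=np.load("fit.npy"); f=np.radians
def pose(ph,z=93): return np.array([sx+120.7*np.cos(ph),sy+120.7*np.sin(ph),z])
p0=f(133.5); p1=yaw+f(225)
ctrl.gripper_to(60,30)
ctrl.move_ptp(pose(p0,190),tool(p0,1))
hit=ctrl.move_l(pose(p0),vel=100,threshold=15); st=sensors.read_state(); print(hit,st["eef_pos"],st["force"],st["t"])
if not hit:
    ctrl.gripper_to(0,40); st=sensors.read_state(); print("grip",st["grip_width"],st["force"],st["t"])
    if 18<st["grip_width"]<26:
        for ph in np.linspace(p0,p1,11)[1:]:
            ctrl.move_l(pose(ph),tool(ph,1),vel=50); st=sensors.read_state()
            print(round(np.degrees(ph)),st["force"].round(1),st["wrist_torque"].round(2),round(st["grip_width"],1),round(st["t"],2))
            if np.linalg.norm(st["force"])>60: break
E
```

```text
False [ 509.01919098 -137.29907219   93.79467203] [-0.02620507  0.03452637 -1.16521083] 4.525
grip 21.22134636470204 [-3.66472032 -2.7257638   6.26177522] 4.9583
143 [2.6 2.2 4.4] [ 0.36 -0.19  0.04] 21.2 5.52
153 [ 0.7 -2.4  5. ] [-0.24 -0.23  0.38] 21.1 6.08
162 [ 4.  -4.4  4.4] [-0.34 -0.56  0.52] 20.8 6.63
172 [7.4 3.1 3.9] [ 0.39 -0.99  0.05] 20.9 7.19
182 [ 9.  -0.9  1.4] [ 0.13 -1.03  0.3 ] 21.2 7.75
191 [ 9.2 -1.2  2.7] [ 0.15 -1.25  0.35] 20.9 8.31
201 [7.2 7.8 8.7] [ 1.12 -0.95 -0.37] 20.8 8.87
210 [8.7 7.4 6.1] [ 1.17 -1.17  0.3 ] 21.3 9.43
220 [9.9 5.8 6.6] [ 1.1  -1.21  0.45] 21.2 9.98
230 [6.5 8.3 7.8] [ 1.33 -0.93  0.3 ] 21.3 10.54
```

```bash
python3 - <<'E'
from h import *
sx,sy,yaw=np.load("fit.npy")
ctrl.gripper_to(60); ctrl.hold(0.3)
s=sensors.read_state()["eef_pos"]; ctrl.move_l([s[0],s[1],260],vel=120)
ctrl.move_ptp([350,-450,350],sensors.read_state()["eef_rot"]); ctrl.hold(0.3)
p=optics.camera_params("top"); im=optics.grab_frame("top")[0][:,:,::-1]
s2=optics.grab_frame("side")[0][:,:,::-1]
o=ortho(np.ascontiguousarray(im),p,[sx,sy],12,half=130,s=1.5)
cv2.imwrite("pics/end.png",np.hstack([o,cv2.resize(s2[100:230,250:400],(450,390))]))
m=optics.grab_frame("top")[0]; cv2.imwrite("pics/top1.png",im); print(sensors.read_state()["t"],sensors.read_state()["force"])
print(proj(p,[sx+120.5*np.cos(yaw+np.radians(225)),sy+120.5*np.sin(yaw+np.radians(225)),120]))
E
```

```text
14.2083 [-0.31717414 -0.38602455  0.08206622]
[[513.0793001 210.0092526]]
```

View pics/end.png

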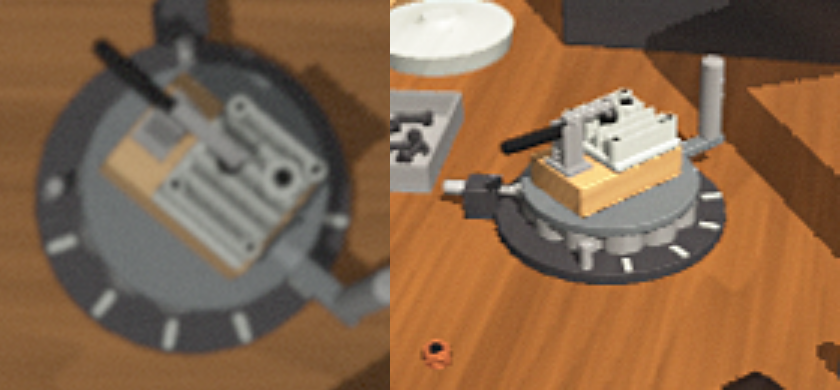

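View pics/top1.png

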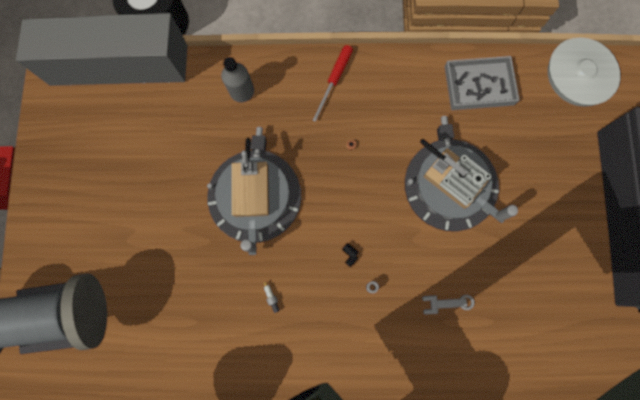

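The arm now covers mark 5, with marks 1–4 and 6 visible, and the post top is at about (511,211). I'll check its angle, then hand in.

```bash
python3 - <<'E'
from h import *
sx,sy,yaw=np.load("fit.npy"); p=optics.camera_params("top")
for uv in ((511,211),(512,211),(511,212)):
    v=ray_plane(p,[uv],120)[0][:2]-[sx,sy]; print(np.hypot(*v),np.degrees(np.arctan2(v[1],v[0])-yaw)%360-225)
a,b=[cv2.imread(f"pics/top{i}.png")[120:270,190:310] for i in (0,1)]; print("spare diff",cv2.absdiff(a,b).mean())
# side view check of post top in final crop: (712,62) -> px
X=ray_plane(optics.camera_params("side"),[(250+(712-390)/3,100+62/3)],120)[0]; v=X[:2]-[sx,sy]
print("side",np.hypot(*v),np.degrees(np.arctan2(v[1],v[0])-yaw)%360-225)
E
```

```text
118.53971691549333 -2.08113698102693
120.04433387641676 -1.4363366043305348
119.79435485783323 -2.8360401985602266
spare diff 2.012925925925926
side 115.43089612326554 -2.8741969985089213
```

```bash
python3 -c "
from plant import ctrl,sensors
ctrl.finish_job(); print(sensors.read_state()['t'])"
```

```text
the job is handed in; nothing more can be done
the job is handed in; nothing more can be done
```

I turned the cylinder head's swivel by its post from mark 2 to mark 5, let go, moved the arm clear and handed the job in. The last clock reading before hand-in was 14.2 s, against the 38 s limit.

- **Final position:** the arm covers mark 5, with marks 1–4 and 6 visible. The post is about 2° short of the mark in the top view and 3° in the side view, inside the 10° limit. I did not check separately that it was at rest.
- **Radius check:** the post should stand 120 mm from the axis. The top view gave about 119–120 mm. The side view gave 115 mm, from a position I read by eye.
- **Forces:** the wrist force stayed under about 15 N at every check during the turn, and was near zero once the arm was clear.
- **Empty swivel:** it looks unchanged between the first and last top pictures.
- **One disagreement:** at the start the arm sat about 6° short of mark 2 in the top and side views, and the wrist picture showed the same. I took this as slack in the click and aimed for mark 5 itself.

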